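# Scrape the brass chips off the work plate into its catch tray

## Task

Pick up the scraper block and use it to wipe all six brass chips off the work plate into the catch tray at its end, without touching the chips with the gripper itself. Then stand the scraper upright on the pink foam pad again and let go; leave the other things on the bench where they are.

Things in the scene. Friction and masses are not known exactly. Their poses are not given: they have to be found in the camera images.
- plate: fixed level aluminium work plate, 166 mm (its x) by 260 mm (y). Origin: under its centre on the bench; its top face is 45 mm above. Along both long sides (inner faces x = -75 and +75 mm) run rails 10 mm high; the ends are open. The catch tray is part of it, beyond its right-hand end (edge at y = -130 mm). Yaw varies
- tray (a point): centre of the inner floor of the open grey sheet-metal catch tray fixed to the plate's -y end: 180 mm (plate x) by 88 mm (plate y) inside, 3 mm walls, rim 34 mm above the bench, so 11 mm below the plate's top face; axes as the plate
- scraper: loose scraper block, 0.25-0.4 kg, standing on the pad: aluminium foot 100 (its x) x 44 (y) x 20 mm high; on it a black handle board 100 mm wide (x), 12 mm thick, leaning 30 degrees from vertical to the scraper's +y, top 109 mm up. Origin: centre of the foot's underside, z up. The foot's -y face is the pushing face; it starts turned within 0.7 rad of the plate's yaw
- scraper_grip (a point): grip point in the middle of the handle board's thickness and width, 66 mm up the board from the foot's top (scraper frame: x 0, y +25, z 77 mm); the board goes on 32 mm beyond. Too wide to take across: pinch its 12 mm thickness with the tool leaning as the board does. Axes as the scraper
- pad: fixed pink foam pad 160 x 160 x 20 mm on the bench, left or right of the plate; origin: centre of its underside
- bin: fixed blue open parts bin with a cross divider, 150 x 170 x 45 mm, on the other side of the plate from the pad; origin: centre of its underside
- chip1: loose chip on the plate: brass bar end, a 20 x 15 x 9 mm block, 18 g; origin: centre of its underside
- chip2: loose chip on the plate: round brass slug, 18 mm diameter, 9 mm high, 18 g; origin: centre of its underside
- chip3: loose chip on the plate: brass angle offcut, 22 x 16 mm, 14 mm high at its upright flange, 18 g; origin: centre of its underside
- chip4: loose chip on the plate: round brass slug, 18 mm diameter, 9 mm high, 18 g; origin: centre of its underside
- chip5: loose chip on the plate: brass angle offcut, 22 x 16 mm, 14 mm high at its upright flange, 18 g; origin: centre of its underside
- chip6: loose chip on the plate: brass bar end, a 20 x 15 x 9 mm block, 18 g; origin: centre of its underside
- spray_can: bystander, standing spray can, 52 mm diameter, 150 mm high; origin: centre of its underside
- pen_cup: bystander, black cup, 72 mm diameter at its rim, 90 mm high; origin: centre of its underside
- screwdriver: bystander, screwdriver lying near the robot, along its own x; origin: its middle, on the bench
- tape: bystander, roll of clear tape lying flat near the robot, 76 mm diameter, 20 mm high; origin: centre of its underside
- marker: bystander, marker pen lying along its own x, 116 mm long, 18 mm high; origin: its middle, on the bench
Things that resemble listed ones, but are neither listed nor needed, are in the scene too. What is shaped like the scraper but purple or red is not meant. Several things look just like the pad: the one meant starts farthest to the robot's right.

How it is judged:
At the end, for the whole second after the job is handed in: All six chips lie in the catch tray (within its outline, origins less than 42 mm above the bench) at rest; the scraper stands at rest on the pad, its origin within 80 mm of the pad's centre along each of the pad's axes, its underside within 6 mm of the pad's top face, leaning less than 0.15 rad (x of chip1 in the frame of tray between -0.093 and 0.093 m and y of chip1 in the frame of tray between -0.047 and 0.047 m and height (world z) of each of chip1, chip2, chip3, chip4, chip5, chip6 below 0.042 m and linear speed of each of chip1, chip2, chip3, chip4, chip5, chip6, scraper below 0.03 m/s and x of chip2 in the frame of tray between -0.093 and 0.093 m and y of chip2 in the frame of tray between -0.047 and 0.047 m and x of chip3 in the frame of tray between -0.093 and 0.093 m and y of chip3 in the frame of tray between -0.047 and 0.047 m and x of chip4 in the frame of tray between -0.093 and 0.093 m and y of chip4 in the frame of tray between -0.047 and 0.047 m and x of chip5 in the frame of tray between -0.093 and 0.093 m and y of chip5 in the frame of tray between -0.047 and 0.047 m and x of chip6 in the frame of tray between -0.093 and 0.093 m and y of chip6 in the frame of tray between -0.047 and 0.047 m and x of scraper in the frame of pad between -0.08 and 0.08 m and y of scraper in the frame of pad between -0.08 and 0.08 m and z of scraper in the frame of pad between 0.014 and 0.026 m and angle between scraper's own z axis and vertical below 0.15 rad); the robot touches nothing.
It fails at once if the robot itself touches a chip (contact force between any of the fingers, the arm and chip1 above 0.3 N or contact force between any of the fingers, the arm and chip2 above 0.3 N or contact force between any of the fingers, the arm and chip3 above 0.3 N or contact force between any of the fingers, the arm and chip4 above 0.3 N or contact force between any of the fingers, the arm and chip5 above 0.3 N or contact force between any of the fingers, the arm and chip6 above 0.3 N).
It fails at once if a bystander (spray can, pen cup, screwdriver, tape, marker) is moved more than 30 mm (distance of any of spray_can, pen_cup, screwdriver, tape, marker from where it was at the start of the episode above 0.03 m).
It also fails if it takes over 72 s, if anything falls off the work surface, if the arm or the gripper's body presses on something with over 40 N, if the wrist force passes 120 N, or if a joint passes its speed limit or range.

## Robot

A 7-joint arm with a two-finger parallel gripper is mounted at the origin on the work surface. World frame = base frame: x ahead of the robot, y to its left, z up, the work surface at z = 0. Lengths are in m, angles in rad, forces in N, time in s.
With the tool pointing down it reaches from about 0.4 to 0.85 m from the base axis. Payload 4.5 kg.
Tool frame: the origin (TCP) lies at the very end of the fingers, on their centre line; the grasp point (between the pads) lies 19 mm behind it; z points along the fingers, y is the line along which they close (so a half turn about z gives the same grasp; the last joint's range is limited). The gripper opens to 88 mm and grips with 3 to 60 N. Pads are 18 mm wide; open, the fingers measure 123 mm over their backs; the gripper's body (75 mm by 187 mm) begins 45 mm behind the grasp point.
Start: joints at [1.258, 0.689, -0.195, 1.565, 0.157, 0.902, -0.215], TCP at [0.212, -0.588, 0.239] pointing down, gripper open.
Joint ranges: [-3.01, 3.01], [-0.46, 2.08], [-1.47, 1.51], [0.13, 2.56], [-1, 4.14], [0.04, 2.09], [-2.66, 2.66]. Speed limits (rad/s): [2.57, 2.57, 3.14, 3.14, 3.14, 3.14, 3.14].

## Interface

Orientations are given as a unit quaternion [x, y, z, w].
In Python, from plant import r gives the robot as it stands. The module is installed in compiled form; this text tells all that it offers.
- The arm moves only by the shell command python3 -m pendant 'ROWS' [FORCE]. ROWS is JSON, one flat list of numbers, 7 for each row, row after row: the opening, from 0 (shut) to 1 (fully open), then the shift along the tool's x, y, z scaled (see below), then the turn, a rotation vector about the tool's x, y, z scaled (see below). A call has 1 to 12 rows; each row is the pose to reach, as a shift and turn from the pose commanded when the call began, along the tool's axes at that moment; what a row does not reach only later rows make up. The controller multiplies each number of a shift by 0.15 m and each number of a turn by pi/2 rad. A row lasts 1/10 s, in which the tool goes at most 50 mm and 8.59 degrees, less where a joint would pass 70% of its speed; a pose out of reach is approached as far as the arm can. A call with a number of a shift or a turn outside -1 to 1 is refused whole. A call with a gripper value outside its range is refused whole. The fingers move at their own pace and stop on an object; FORCE is the grip in N (left out, the last holds). Time passes only in rows, so rows that repeat a pose let the fingers close. It gives the time, the measured TCP pose, the force, the opening and the grip force at its end, in the units of the state.
- r.get_state(): the state, without advancing time (a new reading comes with each control period).
- r.snapshot(name): name is "side" or "top"; returns a dict with "img" (400x640x3 uint8, red, green, blue), "mtx" (3x3 intrinsics, pixels), "k1" (the pictures are not rectified: a ray, as slopes to the right and down, at radius r is drawn at 1 + k1 r^2 times it, then the intrinsics apply), "cam_to_world" (4x4, takes a point from camera to world coordinates). Camera axes: x right, y up, looking along -z (the intrinsics and any distortion apply to the point x, -y, -z); pixel columns grow to the right and rows downward; lengths in m; the calibration is good to about 2 mm. A picture is of the moment at which its call begins. There is no depth.
- r.finish_job(): hands the job in; it is judged then, once.
The state is a dict: "clock": time; "q": joint angles; "qd": joint speeds; "joint_torque": joint torques, N m; "tool_pos": TCP position; "eef_rot": TCP orientation; "contact_force": force on the tool from outside, world axes, zero at the start; "moment": the same for the moment, N m; "opening": opening from 0.0 (shut) to 1.0 (fully open); "finger_force": force on a finger pad.
Only numpy, scipy, OpenCV 4.12 (cv2) and the standard library are available. Lean on these libraries where they do the work, as an engineer would, in place of code of your own. Each camera call takes 0.05 s, during which the arm holds its last target. There are 200 camera calls.

## Working session

There is one attempt and no reset: what is moved stays moved. The work goes in short steps, Python scripts to look and compute and a shell command to move; the robot and the scene stay as the last step left them, time stands still between calls to the robot, and variables do not carry over. Pictures are saved under pics/ and viewed, at most 10 in all, crops included, and the job is handed in when it is done.

```bash
mkdir -p pics
python3 - <<'E'
from plant import r
import cv2,numpy as np
for n in("top","side"):
    s=r.snapshot(n);cv2.imwrite(f"pics/{n}0.png",s["img"][:,:,::-1]);np.savez(f"{n}0.npz",**s)
    print(n,s["mtx"].tolist(),s["k1"],np.round(s["cam_to_world"],3).tolist())
print({k:np.round(v,3).tolist() for k,v in r.get_state().items()})
E
```

```text
top [[473.7395665521415, 0.0, 318.8378644278507], [0.0, 473.7395665521415, 194.19324926719392], [0.0, 0.0, 1.0]] -0.060322388510866666 [[0.015, 0.997, -0.076, 0.434], [-1.0, 0.015, -0.001, 0.064], [0.0, 0.076, 0.997, 1.521], [0.0, 0.0, 0.0, 1.0]]
side [[411.81057228383156, 0.0, 311.1447262210319], [0.0, 411.81057228383156, 200.74816420871588], [0.0, 0.0, 1.0]] -0.06220680132512525 [[-0.881, 0.27, -0.388, 0.059], [-0.473, -0.48, 0.739, 0.977], [0.013, 0.834, 0.551, 0.791], [0.0, 0.0, 0.0, 1.0]]
{'clock': 0.1, 'q': [1.258, 0.69, -0.195, 1.566, 0.157, 0.902, -0.215], 'qd': [0.001, -0.002, 0.0, -0.004, 0.0, -0.0, 0.001], 'joint_torque': [-0.004, -52.85, -1.272, -15.384, -0.052, 0.002, 0.0], 'tool_pos': [0.212, -0.587, 0.238], 'eef_rot': [0.985, 0.173, -0.0, -0.001], 'contact_force': [0.145, 0.633, 0.314], 'moment': [0.051, -0.01, -0.011], 'finger_force': 0.0, 'opening': 1.0}
```

View pics/top0.png

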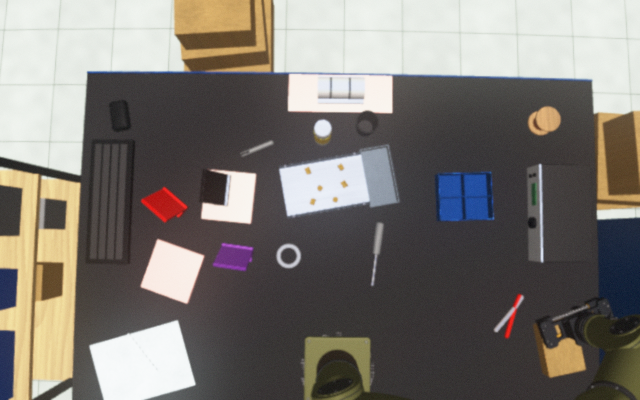

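View pics/side0.png

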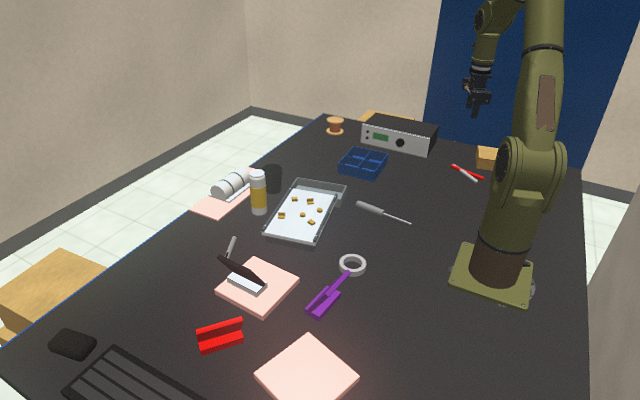

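The real pad (pale pink, with the scraper on it) is at about (228,196) in the top view. The look-alikes are (172,271), which lies farther left, and the 103x38 px cloth at (340,93), which isn't square. The scraper-shaped things are black/aluminium (220,187), red (164,204) and purple (234,257). I'll confirm the choice in a crop and measure.

```bash
cat > h.py <<'E'
import numpy as np,cv2
def load(f): return dict(np.load(f))
def ray(s,uv):
    uv=np.asarray(uv,float).reshape(-1,2);k=float(s["k1"])
    p=cv2.undistortPoints(uv[:,None],s["mtx"],np.array([k,0,0,0,0]))[:,0]
    d=np.c_[p[:,0],-p[:,1],-np.ones(len(p))]@s["cam_to_world"][:3,:3].T
    return s["cam_to_world"][:3,3],d
def onz(s,uv,z):
    o,d=ray(s,uv);return o+d*((z-o[2])/d[:,2])[:,None]
def proj(s,P):
    P=np.asarray(P,float).reshape(-1,3);T=s["cam_to_world"];c=(P-T[:3,3])@T[:3,:3]
    x=np.c_[c[:,0]/-c[:,2],-c[:,1]/-c[:,2]];x=x*(1+float(s["k1"])*(x**2).sum(1))[:,None]
    return x@s["mtx"][:2,:2].T+s["mtx"][:2,2]
E
python3 - <<'E'
from h import *
t=load("top0.npz");im=t["img"];c=im[130:250,185:415]
hsv=cv2.cvtColor(im,cv2.COLOR_RGB2HSV).astype(int)
print("scr rows");
cv2.imwrite("pics/crop1.png",cv2.resize(c[:,:,::-1],None,fx=3.4,fy=3.4,interpolation=cv2.INTER_CUBIC))
# chips
m=((hsv[...,0]>12)&(hsv[...,0]<30)&(hsv[...,1]>110)).astype(np.uint8);m[:,:270]=0;m[:,380:]=0;m[:158]=0;m[220:]=0
n,l,st,ce=cv2.connectedComponentsWithStats(m)
for i in range(1,n):
    if st[i,4]>5: print("chip",st[i,4],ce[i].round(1),onz(t,ce[i],.05).round(4)[0])
s=load("side0.npz")
cv2.imwrite("pics/crop2.png",cv2.resize(s["img"][225:325,190:350][:,:,::-1],None,fx=5,fy=5,interpolation=cv2.INTER_CUBIC))
E
```

```text
scr rows
chip 12 [340.5 166.7] [ 0.634 -0.001  0.05 ]
chip 15 [307.6 170.1] [0.6216 0.1017 0.05  ]
chip 14 [343.9 183.8] [ 0.5804 -0.0123  0.05  ]
chip 8 [319.5 187.9] [0.5664 0.0637 0.05  ]
chip 9 [335. 199.] [0.5324 0.015  0.05  ]
chip 10 [312.5 201.4] [0.5239 0.0848 0.05  ]
```

View pics/crop1.png

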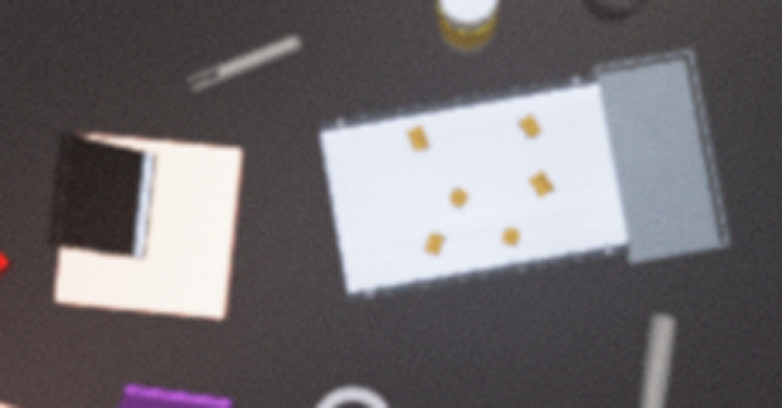

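View pics/crop2.png

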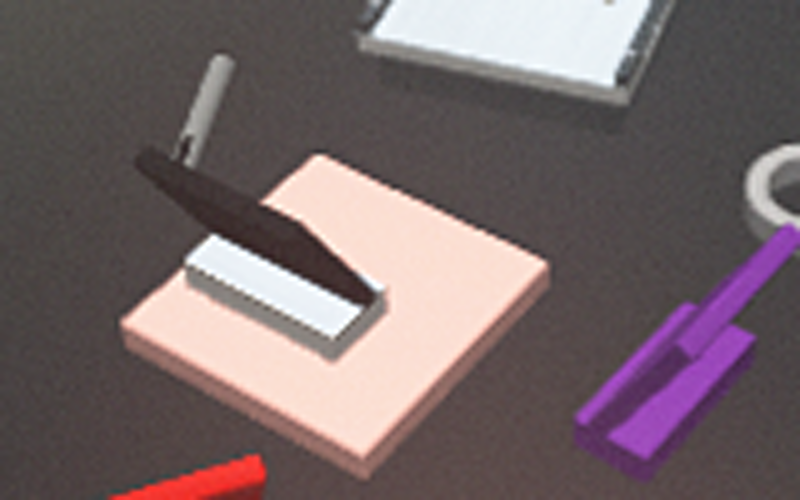

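The crops confirm it. The black board and bright foot stand on the pink pad, with the board leaning to the image left (+y) and the foot's -y edge running (154,152)-(143,257) in crop 1. The red and purple copies are separate. Next I'll compute poses from the corners.

Run:
```python
from h import *
t=load("top0.npz");s=load("side0.npz")
T=lambda p:(np.array(p,float)+.5)/3.4-.5+[185,130]
S=lambda p:(np.array(p,float)+.5)/5-.5+[190,225]
def info(n,P):
    P=P[:,:2];print(n,"c",P.mean(0).round(4),"lens",[np.linalg.norm(P[i]-P[i-1]).round(4) for i in range(len(P))],"edge ang deg",[np.degrees(np.arctan2(*(P[i]-P[i-1])[::-1])).round(1) for i in range(len(P))])
info("plate z45",onz(t,T([(322,130),(600,84),(630,246),(348,294)]),.045))
info("tray+plate rim z34",onz(t,T([(597,70),(693,50),(728,245),(632,263)]),.034))
info("pad z20",onz(t,T([(75,133),(242,148),(224,319),(55,302)]),.02))
e=onz(t,T([(154,152),(143,257)]),.04);info("foot -y edge",e);print(e)
b=onz(t,T([(62,133),(50,243)]),.129);info("board top edge",b);print(b)
f=onz(s,S([(187,262),(335,338),(385,290)]),.04);info("foot top side",f);print(f)
f=onz(s,S([(187,285),(335,355)]),.02);info("foot bot side",f);print(f)
b=onz(s,S([(140,152),(310,225)]),.129);info("board top side",b);print(b)
f=onz(s,S([(320,153),(550,265),(365,465),(122,325)]),.02);info("pad side",f)
for n,uv in (("can top",(322,127)),):print(n,onz(t,uv,.15))
print("cup",onz(t,(367,122),.09),"marker",onz(t,(257,148),.01))
```

```text
plate z45 c [0.5762 0.0485] lens [np.float64(0.1533), np.float64(0.2606), np.float64(0.1525), np.float64(0.2624)] edge ang deg [np.float64(10.1), np.float64(-79.7), np.float64(-169.2), np.float64(100.5)]
tray+plate rim z34 c [ 0.6094 -0.1254] lens [np.float64(0.1829), np.float64(0.092), np.float64(0.1851), np.float64(0.0907)] edge ang deg [np.float64(10.6), np.float64(-77.2), np.float64(-169.7), np.float64(101.4)]
pad z20 c [0.5394 0.3532] lens [np.float64(0.1598), np.float64(0.1585), np.float64(0.161), np.float64(0.1594)] edge ang deg [np.float64(-4.9), np.float64(-94.4), np.float64(175.4), np.float64(85.2)]
foot -y edge c [0.5572 0.3502] lens [np.float64(0.0978), np.float64(0.0978)] edge ang deg [np.float64(-4.3), np.float64(175.7)]
[[0.60601803 0.34651432 0.04      ]
 [0.50846353 0.3538554  0.04      ]]
board top edge c [0.5631 0.4144] lens [np.float64(0.0966), np.float64(0.0966)] edge ang deg [np.float64(-4.3), np.float64(175.7)]
[[0.61128909 0.41078    0.129     ]
 [0.51493189 0.41801092 0.129     ]]
foot top side c [0.5432 0.3827] lens [np.float64(0.1058), np.float64(0.0974), n
[... 236 characters left out ...]
np.float64(0.0959), np.float64(0.0959)] edge ang deg [np.float64(-1.9), np.float64(178.1)]
[[0.61308803 0.38951801 0.02      ]
 [0.5172833  0.39265433 0.02      ]]
board top side c [0.5601 0.4121] lens [np.float64(0.1018), np.float64(0.1018)] edge ang deg [np.float64(-1.1), np.float64(178.9)]
[[0.61095263 0.41114155 0.129     ]
 [0.50914995 0.41304116 0.129     ]]
pad side c [0.5389 0.3565] lens [np.float64(0.1606), np.float64(0.1587), np.float64(0.1612), np.float64(0.1605)] edge ang deg [np.float64(-94.3), np.float64(174.6), np.float64(86.4), np.float64(-5.6)]
can top [[0.73706139 0.05899484 0.15      ]]
cup [[ 0.76808877 -0.07917998  0.09      ]] marker [[0.69628223 0.26722774 0.01      ]]
```

```bash
cat >> h.py <<'E'
from scipy.spatial.transform import Rotation as R, Slerp
def toolR(yaw,tilt=np.pi/6):   # scraper-aligned grasp orientation, tool x = scraper x
    c,s=np.cos(tilt),np.sin(tilt)
    return R.from_euler('z',yaw)*R.from_matrix(np.array([[1,0,0],[0,-c,-s],[0,s,-c]]))
def steps(p,q,wps,maxd=.145):
    """wps: (pos,R); prints one rounded pose per call (3 shift, 3 turn) and rows needed"""
    p=np.array(p,float)
    for P,Q in wps:
        P=np.array(P,float)
        while 1:
            loc=q.inv().apply(P-p);n=max(1,int(np.ceil(np.abs(loc).max()/maxd)))
            d=loc/n; w=(q.inv()*Q).as_rotvec()/n
            a=np.round(np.r_[d/.15,w/(np.pi/2)],3)
            rows=max(np.linalg.norm(d)/.05,np.degrees(np.linalg.norm(w))/8.59)
            p=p+q.apply(a[:3]*.15);q=q*R.from_rotvec(a[3:]*np.pi/2)
            print(",".join(f"{v:g}" for v in a)," rows>=%.1f"%rows," ->",p.round(3))
            if n==1:break
E
cat > st.py <<'E'
from plant import r
from h import *
s=r.get_state();p=np.array(s["tool_pos"]);q=R.from_quat(s["eef_rot"])
print({k:np.round(s[k],3).tolist() for k in("clock","tool_pos","eef_rot","q","contact_force","opening","finger_force")})
E
python3 - <<'E'
from st import *
Q=toolR(-.073);g=np.array([.5608,.3974,.097]);z=Q.apply([0,0,1]);tcp=g+.019*z
print(tcp)
steps(p,q,[((.45,-.35,.34),R.from_quat([.985,.173,0,0])),((.56,0,.34),toolR(.1,.2)),(tcp-.12*z,Q),(tcp,Q)])
E
```

```text
{'clock': 0.1, 'tool_pos': [0.212, -0.587, 0.238], 'eef_rot': [0.985, 0.173, -0.0, -0.001], 'q': [1.258, 0.69, -0.195, 1.566, 0.157, 0.902, -0.215], 'contact_force': [0.145, 0.633, 0.314], 'opening': 1.0, 'finger_force': 0.0}
[0.56010712 0.3879253  0.08054552]
0.676,-0.317,-0.226,-0,0,-0  rows>=2.3  -> [ 0.291 -0.508  0.272]
0.676,-0.316,-0.226,-0,0,-0  rows>=2.3  -> [ 0.371 -0.429  0.306]
0.677,-0.317,-0.227,-0.001,0,-0.001  rows>=2.3  -> [ 0.45 -0.35  0.34]
0.495,-0.648,0,-0.042,-0.005,0.053  rows>=2.4  -> [ 0.487 -0.233  0.34 ]
0.44,-0.685,-0.048,-0.042,-0.005,0.052  rows>=2.4  -> [ 0.523 -0.117  0.34 ]
0.381,-0.713,-0.097,-0.043,-0.006,0.053  rows>=2.4  -> [ 0.56 -0.    0.34]
0.082,-0.779,0.106,-0.051,-0.01,0.026  rows>=2.4  -> [0.561 0.112 0.301]
0.051,-0.787,0.043,-0.051,-0.01,0.026  rows>=2.4  -> [0.562 0.224 0.262]
0.018,-0.79,-0.021,-0.052,-0.009,0.026  rows>=2.4  -> [0.563 0.336 0.223]
-0.014,-0.785,-0.086,-0.051,-0.01,0.025  rows>=2.4  -> [0.564 0.448 0.184]
0,0,0.8,-0,0,0  rows>=2.4  -> [0.56  0.388 0.081]
```

```bash
python3 -m pendant '[1,0.676,-0.317,-0.226,0,0,0, 1,0.676,-0.317,-0.226,0,0,0, 1,0.676,-0.317,-0.226,0,0,0, 1,0.676,-0.317,-0.226,0,0,0]'
python3 -m pendant '[1,0.676,-0.317,-0.226,0,0,0, 1,0.676,-0.317,-0.226,0,0,0, 1,0.676,-0.317,-0.226,0,0,0, 1,0.676,-0.317,-0.226,0,0,0]'
python3 -m pendant '[1,0.676,-0.317,-0.226,0,0,0, 1,0.676,-0.317,-0.226,0,0,0, 1,0.676,-0.317,-0.226,0,0,0, 1,0.676,-0.317,-0.226,0,0,0]'
python3 -m pendant '[1,0.495,-0.648,0,-0.042,-0.005,0.053, 1,0.495,-0.648,0,-0.042,-0.005,0.053, 1,0.495,-0.648,0,-0.042,-0.005,0.053, 1,0.495,-0.648,0,-0.042,-0.005,0.053]'
python3 -m pendant '[1,0.44,-0.685,-0.048,-0.042,-0.005,0.052, 1,0.44,-0.685,-0.048,-0.042,-0.005,0.052, 1,0.44,-0.685,-0.048,-0.042,-0.005,0.052, 1,0.44,-0.685,-0.048,-0.042,-0.005,0.052]'
python3 -m pendant '[1,0.38,-0.713,-0.097,-0.043,-0.006,0.053, 1,0.38,-0.713,-0.097,-0.043,-0.006,0.053, 1,0.38,-0.713,-0.097,-0.043,-0.006,0.053, 1,0.38,-0.713,-0.097,-0.043,-0.006,0.053]'
python3 -m pendant '[1,0.082,-0.779,0.106,-0.051,-0.01,0.026, 1,0.082,-0.779,0.106,-0.051,-0.01,0.026, 1,0.082,-0.779,0.106,-0.051,-0.01,0.026, 1,0.082,-0.779,0.106,-0.051,-0.01,0.026]'
python3 -m pendant '[1,0.051,-0.787,0.043,-0.051,-0.01,0.026, 1,0.051,-0.787,0.043,-0.051,-0.01,0.026, 1,0.051,-0.787,0.043,-0.051,-0.01,0.026, 1,0.051,-0.787,0.043,-0.051,-0.01,0.026]'
python3 - <<'E'
from st import *
Q=toolR(-.073);g=np.array([.5608,.3974,.097]);z=Q.apply([0,0,1]);tcp=g+.019*z
steps(p,q,[(tcp-.12*z,Q),(tcp,Q)])
E
```

```text
clock: 0.5
tool_pos: [0.2948, -0.5064, 0.2734]
eef_rot: [0.984, 0.176, 0.001, 0.0]
contact_force: [-1.3, -0.9, 0.5]
opening: 0.999
finger_force: 0.0
clock: 0.9
tool_pos: [0.3721, -0.4288, 0.3068]
eef_rot: [0.985, 0.174, 0.0, 0.0]
contact_force: [-0.1, 0.0, -0.5]
opening: 0.996
finger_force: 0.0
clock: 1.3
tool_pos: [0.4505, -0.3506, 0.3403]
eef_rot: [0.985, 0.173, 0.0, 0.0]
contact_force: [-0.2, -0.3, -0.0]
opening: 1.002
finger_force: 0.0
clock: 1.7
tool_pos: [0.4859, -0.2333, 0.3395]
eef_rot: [0.991, 0.132, 0.001, 0.033]
contact_force: [0.3, -0.1, -0.1]
opening: 0.997
finger_force: 0.0
clock: 2.1
tool_pos: [0.5241, -0.1167, 0.3396]
eef_rot: [0.994, 0.092, 0.003, 0.066]
contact_force: [0.4, -0.2, 0.2]
opening: 1.003
finger_force: 0.0
clock: 2.5
tool_pos: [0.5613, -0.0007, 0.3394]
eef_rot: [0.994, 0.049, 0.004, 0.1]
contact_force: [-0.9, 0.1, -0.7]
opening: 0.996
finger_force: 0.0
clock: 2.9
tool_pos: [0.5617, 0.1101, 0.3001]
eef_rot: [0.99, 0.027, -0.001, 0.141]
contact_force: [0.5, -0.9, -0.4]
opening: 0.997
finger_force: 0.0
clock: 3.3
tool_pos: [0.5637, 0.2219, 0.2618]
eef_rot: [0.984, 0.006, -0.003, 0.181]
contact_force: [0.4, -0.2, -0.1]
opening: 1.0
finger_force: 0.0
{'clock': 3.3, 'tool_pos': [0.564, 0.222, 0.262], 'eef_rot': [0.984, 0.006, -0.003, 0.181], 'q': [-0.597, 0.73, -0.022, 1.458, 0.33, 1.193, -2.334], 'contact_force': [0.443, -0.19, -0.118], 'opening': 1.0, 'finger_force': 0.0}
0.012,-0.795,-0.026,-0.051,-0.009,0.025  rows>=2.4  -> [0.564 0.335 0.223]
-0.019,-0.791,-0.09,-0.051,-0.009,0.025  rows>=2.4  -> [0.565 0.448 0.184]
0,0,0.8,0,0,0  rows>=2.4  -> [0.56  0.388 0.08 ]
```

Joint 7 is nearing its limit (-2.33 of -2.66), so I'll give the tool a half turn about z now, which makes the same grasp.

```bash
python3 -m pendant '[1,0,0,0,0,0,-1, 1,0,0,0,0,0,-1, 1,0,0,0,0,0,-1, 1,0,0,0,0,0,-1, 1,0,0,0,0,0,-1, 1,0,0,0,0,0,-1, 1,0,0,0,0,0,-1, 1,0,0,0,0,0,-1, 1,0,0,0,0,0,-1, 1,0,0,0,0,0,-1, 1,0,0,0,0,0,-1, 1,0,0,0,0,0,-1]'
python3 -m pendant '[1,0,0,0,0,0,-1, 1,0,0,0,0,0,-1, 1,0,0,0,0,0,-1, 1,0,0,0,0,0,-1, 1,0,0,0,0,0,-1, 1,0,0,0,0,0,-1, 1,0,0,0,0,0,-1, 1,0,0,0,0,0,-1, 1,0,0,0,0,0,-1, 1,0,0,0,0,0,-1, 1,0,0,0,0,0,-1, 1,0,0,0,0,0,-1]'
python3 - <<'E'
import h
s="""
def flipR(yaw,tilt=np.pi/6): return toolR(yaw,tilt)*R.from_euler('z',np.pi)
"""
open("h.py","a").write(s)
E
python3 - <<'E'
from st import *
Q=flipR(-.073);g=np.array([.5608,.3974,.097]);z=Q.apply([0,0,1]);tcp=g+.019*z
steps(p,q,[(tcp-.12*z,Q),(tcp,Q)])
E
```

```text
clock: 4.5
tool_pos: [0.5651, 0.2172, 0.2639]
eef_rot: [0.694, 0.697, -0.13, 0.127]
contact_force: [0.1, -0.8, 0.7]
opening: 1.004
finger_force: 0.0
clock: 5.7
tool_pos: [0.5644, 0.2196, 0.263]
eef_rot: [-0.003, 0.983, -0.181, -0.002]
contact_force: [0.9, -0.5, -0.1]
opening: 0.999
finger_force: 0.0
{'clock': 5.7, 'tool_pos': [0.564, 0.22, 0.263], 'eef_rot': [-0.003, 0.983, -0.181, -0.002], 'q': [-0.213, 0.833, -0.806, 1.436, 0.782, 1.473, 0.418], 'contact_force': [0.912, -0.493, -0.08], 'opening': 0.999, 'finger_force': 0.0}
-0.006,0.804,-0.026,0.051,0.009,0.023  rows>=2.4  -> [0.564 0.334 0.224]
0.024,0.799,-0.091,0.05,0.009,0.024  rows>=2.4  -> [0.565 0.448 0.184]
0,-0.001,0.8,0,0,-0  rows>=2.4  -> [0.56  0.388 0.081]
```

```bash
python3 -m pendant '[1,-0.006,0.804,-0.026,0.051,0.009,0.023, 1,-0.006,0.804,-0.026,0.051,0.009,0.023, 1,-0.006,0.804,-0.026,0.051,0.009,0.023, 1,-0.006,0.804,-0.026,0.051,0.009,0.023]'
python3 -m pendant '[1,0.024,0.799,-0.091,0.05,0.009,0.024, 1,0.024,0.799,-0.091,0.05,0.009,0.024, 1,0.024,0.799,-0.091,0.05,0.009,0.024, 1,0.024,0.799,-0.091,0.05,0.009,0.024, 1,0.024,0.799,-0.091,0.05,0.009,0.024, 1,0.024,0.799,-0.091,0.05,0.009,0.024, 1,0.024,0.799,-0.091,0.05,0.009,0.024]'
python3 - <<'E'
from st import *
Q=flipR(-.073);g=np.array([.5608,.3974,.097]);z=Q.apply([0,0,1]);tcp=g+.019*z
steps(p,q,[(tcp,Q)])
s=r.snapshot("side");
a=proj(s,[p,p-.019*q.apply([0,0,1])]);print(a.round(1))
cv2.imwrite("pics/pre.png",cv2.resize(s["img"][190:340,170:370][:,:,::-1],None,fx=4,fy=4,interpolation=cv2.INTER_CUBIC))
E
```

```text
clock: 6.1
tool_pos: [0.5614, 0.3394, 0.2222]
eef_rot: [0.013, 0.976, -0.219, -0.007]
contact_force: [-0.6, 0.6, 0.7]
opening: 1.002
finger_force: 0.0
clock: 6.8
tool_pos: [0.5637, 0.4496, 0.1866]
eef_rot: [0.035, 0.966, -0.257, -0.009]
contact_force: [0.2, -0.1, -0.1]
opening: 1.0
finger_force: 0.0
{'clock': 6.8, 'tool_pos': [0.564, 0.45, 0.187], 'eef_rot': [0.035, 0.966, -0.257, -0.009], 'q': [-0.692, 1.185, -0.665, 0.742, 0.811, 1.84, 0.371], 'contact_force': [0.209, -0.14, -0.077], 'opening': 1.0, 'finger_force': 0.0}
-0.005,-0.006,0.818,0.002,0.001,0.001  rows>=2.5  -> [0.56  0.388 0.081]
[[220.4 252.1]
 [216.6 248.8]]
```

View pics/pre.png

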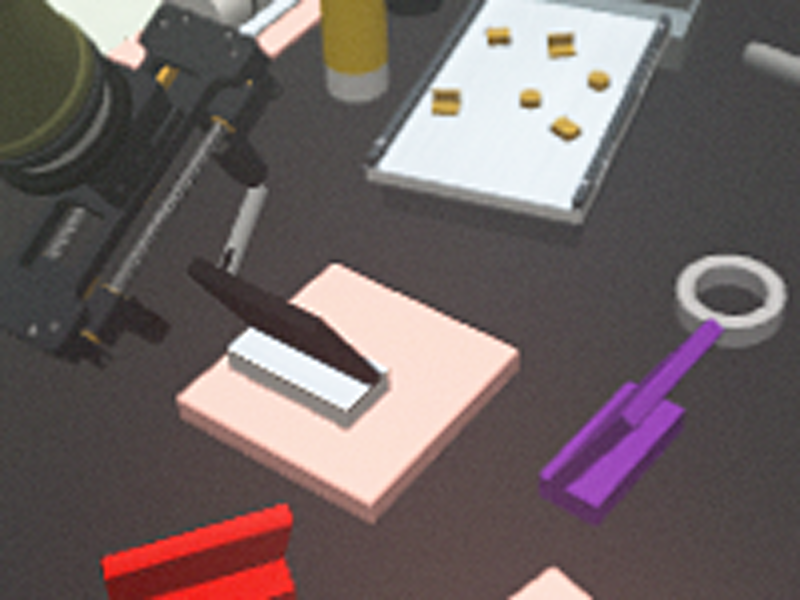

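Fingers at (245,165) and (145,325) straddle the board's top edge (190-320, 265-340), so the approach is aligned. Go in and close.

```bash
python3 -m pendant '[1,-0.003,-0.003,0.4,0,0,0, 1,-0.005,-0.006,0.6,0.002,0.001,0.001, 1,-0.005,-0.006,0.72,0.002,0.001,0.001, 1,-0.005,-0.006,0.818,0.002,0.001,0.001, 1,-0.005,-0.006,0.818,0.002,0.001,0.001, 1,-0.005,-0.006,0.818,0.002,0.001,0.001]' 45
python3 -m pendant '[0.1,0,0,0,0,0,0, 0.05,0,0,0,0,0,0, 0,0,0,0,0,0,0, 0,0,0,0,0,0,0, 0,0,0,0,0,0,0, 0,0,0,0,0,0,0, 0,0,0,0,0,0,0, 0,0,0,0,0,0,0, 0,0,0,0,0,0,0, 0,0,0,0,0,0,0]' 45
python3 st.py
```

```text
clock: 7.45
tool_pos: [0.5585, 0.3908, 0.0798]
eef_rot: [0.034, 0.966, -0.258, -0.01]
contact_force: [-0.0, -0.1, 0.0]
opening: 0.999
finger_force: 0.0
clock: 8.45
tool_pos: [0.5583, 0.3897, 0.0792]
eef_rot: [0.034, 0.965, -0.259, -0.01]
contact_force: [-0.2, -1.3, 0.4]
opening: 0.136
finger_force: 45.0
{'clock': 8.45, 'tool_pos': [0.558, 0.39, 0.079], 'eef_rot': [0.034, 0.965, -0.259, -0.01], 'q': [-0.589, 1.227, -0.665, 1.032, 0.848, 1.598, 0.24], 'contact_force': [-0.195, -1.288, 0.39], 'opening': 0.136, 'finger_force': 44.995}
```

```bash
cat >> h.py <<'E'
PC=np.array([.5762,.0485]);PY=np.radians(10.3)
def plate(x,y): return PC+R.from_euler('z',PY).apply([x,y,0])[:2]
def setG(p,q,sp,yaw):
    S=R.from_euler('z',yaw);np.savez("G.npz",p=S.inv().apply(p-sp),q=(S.inv()*q).as_quat())
def tcp(x,y,z,yaw):
    g=np.load("G.npz");S=R.from_euler('z',yaw)
    return np.array([x,y,z])+S.apply(g["p"]),S*R.from_quat(g["q"])
E
python3 - <<'E'
from st import *
setG(p,q,np.array([.559,.375,.020]),-.073)
a=plate(-.02,.105)
steps(p,q,[tcp(.559,.375,.11,-.073),tcp(*a,.10,PY),tcp(*a,.047,PY)])
E
```

```text
{'clock': 8.45, 'tool_pos': [0.558, 0.39, 0.079], 'eef_rot': [0.034, 0.965, -0.259, -0.01], 'q': [-0.589, 1.227, -0.665, 1.032, 0.848, 1.598, 0.24], 'contact_force': [-0.195, -1.288, 0.39], 'opening': 0.136, 'finger_force': 44.995}
0.001,-0.301,-0.519,-0,-0,0  rows>=1.8  -> [0.558 0.39  0.169]
0.029,-0.643,0.41,0,-0.04,-0.07  rows>=2.3  -> [0.546 0.276 0.164]
0.126,-0.633,0.406,0,-0.041,-0.069  rows>=2.3  -> [0.533 0.162 0.159]
-0.001,0.176,0.306,0,0,-0  rows>=1.1  -> [0.533 0.162 0.106]
```

```bash
python3 -m pendant '[0,0,-0.1,-0.173,0,0,0, 0,0,-0.2,-0.346,0,0,0, 0,0,-0.301,-0.519,0,0,0, 0,0,-0.301,-0.519,0,0,0, 0,0,-0.301,-0.519,0,0,0]'
python3 -m pendant '[0,0.007,-0.161,0.102,0,-0.01,-0.017, 0,0.014,-0.322,0.205,0,-0.02,-0.035, 0,0.021,-0.48,0.31,0,-0.03,-0.052, 0,0.029,-0.643,0.41,0,-0.04,-0.07, 0,0.029,-0.643,0.41,0,-0.04,-0.07]'
python3 -m pendant '[0,0.03,-0.16,0.102,0,-0.01,-0.017, 0,0.06,-0.32,0.203,0,-0.02,-0.035, 0,0.09,-0.48,0.305,0,-0.03,-0.052, 0,0.126,-0.633,0.406,0,-0.041,-0.069, 0,0.126,-0.633,0.406,0,-0.041,-0.069, 0,0.126,-0.633,0.406,0,-0.041,-0.069]'
python3 - <<'E'
from st import *
a=plate(-.02,.105)
steps(p,q,[tcp(*a,.047,PY)])
s=r.snapshot("top")
cv2.imwrite("pics/t1.png",cv2.resize(s["img"][120:240,220:420][:,:,::-1],None,fx=4,fy=4,interpolation=cv2.INTER_CUBIC))
s=r.snapshot("side")
cv2.imwrite("pics/s1.png",cv2.resize(s["img"][150:290,200:390][:,:,::-1],None,fx=4,fy=4,interpolation=cv2.INTER_CUBIC))
E
```

```text
clock: 8.95
tool_pos: [0.5583, 0.3902, 0.1682]
eef_rot: [0.033, 0.965, -0.258, -0.01]
contact_force: [-0.1, 0.6, -4.0]
opening: 0.135
finger_force: 45.0
clock: 9.45
tool_pos: [0.5455, 0.2698, 0.1619]
eef_rot: [-0.027, 0.965, -0.263, 0.004]
contact_force: [0.6, -0.3, -4.0]
opening: 0.131
finger_force: 45.0
clock: 10.05
tool_pos: [0.5331, 0.1624, 0.1572]
eef_rot: [-0.088, 0.962, -0.257, 0.022]
contact_force: [0.7, 0.6, -3.2]
opening: 0.134
finger_force: 45.0
{'clock': 10.05, 'tool_pos': [0.533, 0.162, 0.157], 'eef_rot': [-0.088, 0.962, -0.257, 0.022], 'q': [-0.252, 0.916, -0.725, 1.733, 0.999, 1.313, 0.29], 'contact_force': [0.701, 0.56, -3.172], 'opening': 0.134, 'finger_force': 44.995}
-0.003,0.168,0.296,0.001,-0.001,0  rows>=1.0  -> [0.533 0.162 0.106]
```

View pics/s1.png

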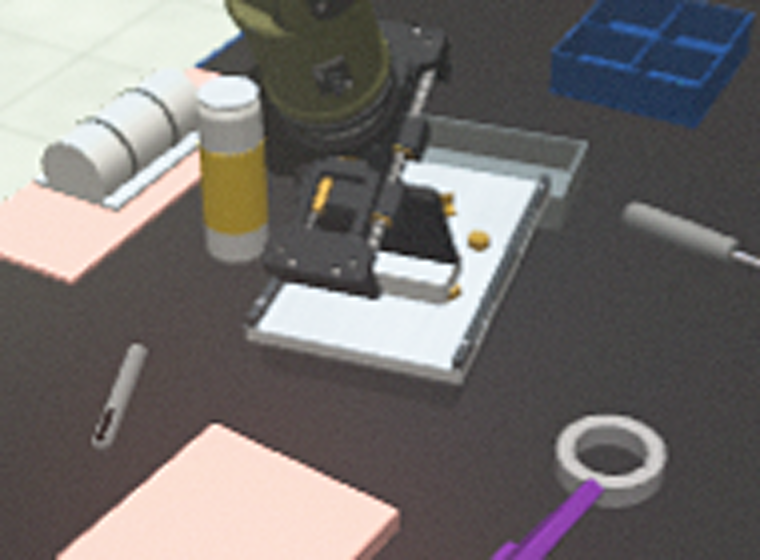

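The foot at (375-455, 255-300) looks level and square to the plate, above its open end. Lower.

```bash
python3 -m pendant '[0,0,0.056,0.1,0,0,0, 0,-0.003,0.112,0.2,0,0,0, 0,-0.003,0.15,0.26,0,0,0, 0,-0.003,0.168,0.296,0.001,-0.001,0, 0,-0.003,0.168,0.296,0.001,-0.001,0, 0,-0.003,0.168,0.296,0.001,-0.001,0]'
python3 - <<'E'
from st import *
steps(p,q,[tcp(*plate(-.02,.04),.047,PY),tcp(*plate(-.02,-.045),.047,PY),tcp(*plate(-.02,-.13),.047,PY),tcp(*plate(-.02,-.13),.09,PY)])
s=r.snapshot("side");a=[plate(-.02,.105)]
P=[np.r_[plate(-.02+x,.105+.022),z] for x in(-.05,.05) for z in(.047,.067)]
print(proj(s,P).round(1).tolist())
cv2.imwrite("pics/s2.png",cv2.resize(s["img"][180:260,240:360][:,:,::-1],None,fx=6,fy=6,interpolation=cv2.INTER_CUBIC))
E
```

```text
clock: 10.75
tool_pos: [0.5339, 0.1626, 0.1074]
eef_rot: [-0.088, 0.962, -0.258, 0.024]
contact_force: [1.0, 0.4, -2.6]
opening: 0.132
finger_force: 45.0
{'clock': 10.75, 'tool_pos': [0.534, 0.163, 0.107], 'eef_rot': [-0.088, 0.962, -0.258, 0.024], 'q': [-0.269, 0.99, -0.695, 1.752, 1.063, 1.259, 0.221], 'contact_force': [1.042, 0.419, -2.571], 'opening': 0.132, 'finger_force': 44.995}
0.005,-0.373,0.225,0,0.002,-0  rows>=1.3  -> [0.545 0.098 0.106]
0.001,-0.49,0.284,0,-0,-0  rows>=1.7  -> [0.56  0.015 0.106]
0.002,-0.491,0.284,0,-0,-0  rows>=1.7  -> [ 0.575 -0.069  0.106]
0,-0.143,-0.249,0,-0,-0  rows>=0.9  -> [ 0.575 -0.069  0.149]
[[311.5, 240.7], [311.6, 235.2], [279.0, 233.7], [278.8, 228.2]]
```

View pics/s2.png

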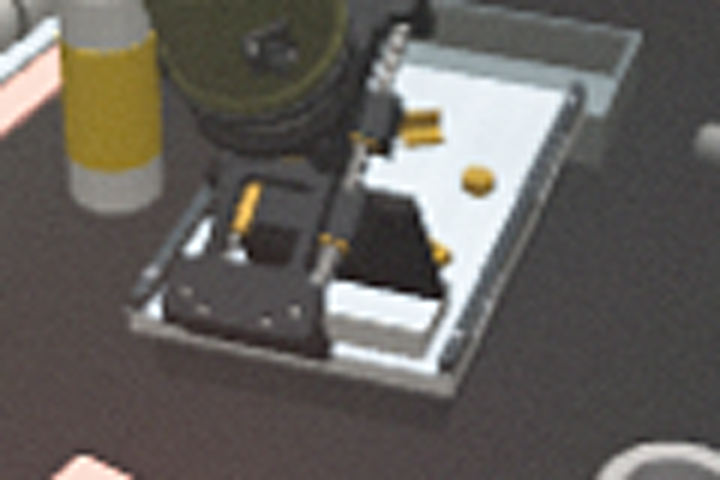

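The foot is at (328-440, 315-357) in the crop, square to the plate and just inside the near rail at x=450. Now the first slow wipe.

```bash
python3 -m pendant '[0,0,-0.056,0.033,0,0,0, 0,0,-0.113,0.066,0,0,0, 0,0,-0.169,0.1,0,0,0, 0,0,-0.226,0.133,0,0,0, 0,0,-0.282,0.166,0,0,0, 0,0,-0.339,0.2,0,0,0, 0,0,-0.395,0.233,0,0,0, 0,0.002,-0.452,0.266,0,0,0, 0,0.002,-0.508,0.3,0,0.001,0, 0,0.002,-0.565,0.333,0,0.002,0, 0,0.002,-0.621,0.366,0,0.002,0, 0,0.003,-0.677,0.397,0,0.002,0]'
python3 -m pendant '[0,0,-0.056,0.033,0,0,0, 0,0,-0.113,0.066,0,0,0, 0,0,-0.169,0.1,0,0,0, 0,0,-0.226,0.133,0,0,0, 0,0,-0.282,0.166,0,0,0, 0,0,-0.339,0.2,0,0,0, 0,0,-0.395,0.233,0,0,0, 0,0.002,-0.452,0.266,0,0,0, 0,0.002,-0.508,0.3,0,0,0, 0,0.002,-0.565,0.333,0,0,0, 0,0.002,-0.621,0.365,0,0,0, 0,0.003,-0.677,0.392,0,0,0]'
python3 - <<'E'
from st import *
steps(p,q,[tcp(*plate(-.02,-.13),.047,PY),tcp(*plate(-.02,-.13),.095,PY),tcp(*plate(.02,0),.1,PY),tcp(*plate(.02,.105),.1,PY),tcp(*plate(.02,.105),.047,PY)])
s=r.snapshot("side")
cv2.imwrite("pics/s3.png",cv2.resize(s["img"][150:260,240:370][:,:,::-1],None,fx=5,fy=5,interpolation=cv2.INTER_CUBIC))
E
```

```text
clock: 12.0
tool_pos: [0.5551, 0.0458, 0.1067]
eef_rot: [-0.088, 0.962, -0.258, 0.022]
contact_force: [0.2, 0.5, -2.5]
opening: 0.132
finger_force: 45.0
clock: 13.2
tool_pos: [0.5757, -0.0699, 0.1066]
eef_rot: [-0.088, 0.962, -0.258, 0.022]
contact_force: [0.5, 0.0, -2.4]
opening: 0.134
finger_force: 45.0
{'clock': 13.2, 'tool_pos': [0.576, -0.07, 0.107], 'eef_rot': [-0.088, 0.962, -0.258, 0.022], 'q': [0.109, 0.938, -0.621, 1.891, 1.266, 1.089, 0.412], 'contact_force': [0.507, 0.013, -2.449], 'opening': 0.134, 'finger_force': 44.995}
0,0.007,-0.001,-0,-0.001,-0  rows>=0.0  -> [ 0.576 -0.069  0.106]
0.001,-0.16,-0.277,-0,0,-0  rows>=1.0  -> [ 0.575 -0.069  0.154]
-0.269,0.733,-0.463,-0,0,-0  rows>=2.7  -> [0.592 0.066 0.159]
-0.001,0.606,-0.35,-0,0,-0  rows>=2.1  -> [0.573 0.169 0.159]
-0.001,0.177,0.305,-0,0,-0  rows>=1.1  -> [0.573 0.17  0.106]
```

View pics/s3.png

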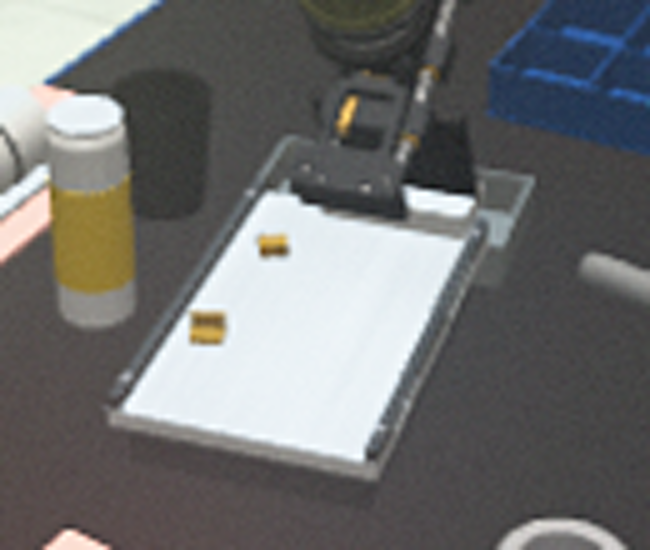

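Four chips are gone from the near lane. Two remain at (272,245) and (208,327), both in the far lane. Lift, return and lower there.

```bash
python3 -m pendant '[0,0,-0.08,-0.138,0,0,0, 0,0.001,-0.16,-0.277,0,0,0, 0,0.001,-0.16,-0.277,0,0,0, 0,0.001,-0.16,-0.277,0,0,0]'
python3 -m pendant '[0,-0.067,0.183,-0.116,0,0,0, 0,-0.134,0.366,-0.232,0,0,0, 0,-0.2,0.55,-0.347,0,0,0, 0,-0.269,0.733,-0.463,0,0,0, 0,-0.269,0.733,-0.463,0,0,0]'
python3 -m pendant '[0,0,0.2,-0.117,0,0,0, 0,0,0.4,-0.233,0,0,0, 0,0,0.606,-0.35,0,0,0, 0,0,0.606,-0.35,0,0,0, 0,0,0.606,-0.35,0,0,0, 0,0,0.606,-0.35,0,0,0]'
python3 - <<'E'
from st import *
steps(p,q,[tcp(*plate(.02,.105),.047,PY)])
E
```

```text
clock: 13.65
tool_pos: [0.5757, -0.0689, 0.1546]
eef_rot: [-0.088, 0.962, -0.258, 0.023]
contact_force: [-0.8, -0.1, -3.7]
opening: 0.131
finger_force: 45.0
clock: 14.15
tool_pos: [0.5917, 0.0737, 0.1578]
eef_rot: [-0.092, 0.962, -0.255, 0.023]
contact_force: [-0.4, 0.2, -2.0]
opening: 0.137
finger_force: 45.0
clock: 14.75
tool_pos: [0.5729, 0.1675, 0.1587]
eef_rot: [-0.087, 0.962, -0.26, 0.022]
contact_force: [-0.3, -0.3, -2.4]
opening: 0.14
finger_force: 45.0
{'clock': 14.75, 'tool_pos': [0.573, 0.167, 0.159], 'eef_rot': [-0.087, 0.962, -0.26, 0.022], 'q': [-0.254, 0.945, -0.698, 1.613, 0.996, 1.35, 0.387], 'contact_force': [-0.279, -0.315, -2.411], 'opening': 0.14, 'finger_force': 44.995}
-0.003,0.187,0.296,-0.002,-0.002,-0  rows>=1.1  -> [0.573 0.169 0.106]
```

```bash
python3 -m pendant '[0,0,0.06,0.1,0,0,0, 0,-0.003,0.12,0.2,0,0,0, 0,-0.003,0.16,0.26,0,0,0, 0,-0.003,0.187,0.296,0,-0.002,0, 0,-0.003,0.187,0.296,0,-0.002,0, 0,-0.003,0.187,0.296,0,-0.002,0]'
python3 -m pendant '[0,0,-0.056,0.033,0,0,0, 0,0,-0.113,0.066,0,0,0, 0,0,-0.169,0.1,0,0,0, 0,0,-0.226,0.133,0,0,0, 0,0,-0.282,0.166,0,0,0, 0,0,-0.339,0.2,0,0,0, 0,0,-0.395,0.233,0,0,0, 0,0,-0.452,0.266,0,0,0, 0,0,-0.508,0.3,0,0,0, 0,0,-0.565,0.333,0,0,0, 0,0,-0.621,0.366,0,0,0, 0,0,-0.677,0.397,0,0,0]'
python3 -m pendant '[0,0,-0.056,0.033,0,0,0, 0,0,-0.113,0.066,0,0,0, 0,0,-0.169,0.1,0,0,0, 0,0,-0.226,0.133,0,0,0, 0,0,-0.282,0.166,0,0,0, 0,0,-0.339,0.2,0,0,0, 0,0,-0.395,0.233,0,0,0, 0,0,-0.452,0.266,0,0,0, 0,0,-0.508,0.3,0,0,0, 0,0,-0.565,0.333,0,0,0, 0,0,-0.621,0.366,0,0,0, 0,0,-0.677,0.395,0,0,0]'
python3 - <<'E'
from st import *
steps(p,q,[tcp(*plate(.02,-.13),.047,PY),tcp(*plate(.02,-.13),.095,PY),tcp(*plate(.01,0),.11,PY),tcp(*plate(0,.13),.11,PY),tcp(.545,.365,.11,-.073),tcp(.545,.365,.022,-.073)])
E
```

```text
clock: 15.35
tool_pos: [0.5729, 0.1717, 0.1071]
eef_rot: [-0.088, 0.962, -0.258, 0.024]
contact_force: [-0.0, 0.2, -2.5]
opening: 0.133
finger_force: 45.0
clock: 16.55
tool_pos: [0.5944, 0.055, 0.1063]
eef_rot: [-0.088, 0.962, -0.258, 0.024]
contact_force: [-1.1, 0.1, -2.5]
opening: 0.134
finger_force: 45.0
clock: 17.75
tool_pos: [0.6158, -0.0608, 0.1059]
eef_rot: [-0.088, 0.962, -0.258, 0.024]
contact_force: [0.3, -1.3, -3.4]
opening: 0.136
finger_force: 45.0
{'clock': 17.75, 'tool_pos': [0.616, -0.061, 0.106], 'eef_rot': [-0.088, 0.962, -0.258, 0.024], 'q': [0.091, 0.966, -0.609, 1.768, 1.23, 1.117, 0.507], 'contact_force': [0.341, -1.296, -3.419], 'opening': 0.136, 'finger_force': 44.995}
0.007,-0.006,0.001,0,0.001,-0  rows>=0.0  -> [ 0.615 -0.062  0.106]
0.001,-0.16,-0.277,0,0,-0  rows>=1.0  -> [ 0.615 -0.062  0.154]
0.065,0.7,-0.52,0,0,-0  rows>=2.6  -> [0.582 0.064 0.169]
0.064,0.751,-0.434,0,0,-0  rows>=2.6  -> [0.549 0.19  0.169]
-0.1,0.539,-0.312,-0,0.04,0.07  rows>=1.9  -> [0.546 0.285 0.169]
-0.021,0.545,-0.316,-0,0.041,0.069  rows>=1.9  -> [0.544 0.38  0.169]
-0.001,0.294,0.507,-0,-0,0  rows>=1.8  -> [0.544 0.38  0.081]
```

```bash
python3 -m pendant '[0,0,-0.08,-0.138,0,0,0, 0,0.001,-0.16,-0.277,0,0,0, 0,0.001,-0.16,-0.277,0,0,0, 0,0.001,-0.16,-0.277,0,0,0]'
python3 -m pendant '[0,0.016,0.175,-0.13,0,0,0, 0,0.032,0.35,-0.26,0,0,0, 0,0.05,0.525,-0.39,0,0,0, 0,0.065,0.7,-0.52,0,0,0, 0,0.065,0.7,-0.52,0,0,0]'
python3 -m pendant '[0,0.016,0.19,-0.108,0,0,0, 0,0.032,0.38,-0.217,0,0,0, 0,0.05,0.56,-0.325,0,0,0, 0,0.064,0.751,-0.434,0,0,0, 0,0.064,0.751,-0.434,0,0,0]'
python3 -m pendant '[0,-0.033,0.18,-0.104,0,0.013,0.023, 0,-0.066,0.36,-0.208,0,0.027,0.047, 0,-0.1,0.539,-0.312,0,0.04,0.07, 0,-0.1,0.539,-0.312,0,0.04,0.07, 0,-0.1,0.539,-0.312,0,0.04,0.07]'
python3 -m pendant '[0,-0.007,0.18,-0.105,0,0.013,0.023, 0,-0.014,0.36,-0.21,0,0.027,0.047, 0,-0.021,0.545,-0.316,0,0.041,0.069, 0,-0.021,0.545,-0.316,0,0.041,0.069, 0,-0.021,0.545,-0.316,0,0.041,0.069, 0,-0.021,0.545,-0.316,0,0.041,0.069]'
python3 - <<'E'
from st import *
steps(p,q,[tcp(.545,.365,.022,-.073)])
s=r.snapshot("top")
a=cv2.resize(s["img"][130:230,260:410][:,:,::-1],None,fx=5,fy=5,interpolation=cv2.INTER_CUBIC)
cv2.imwrite("pics/t4.png",a)
E
```

```text
clock: 18.15
tool_pos: [0.6156, -0.06, 0.1538]
eef_rot: [-0.088, 0.962, -0.258, 0.024]
contact_force: [0.1, -0.7, -3.4]
opening: 0.132
finger_force: 45.0
clock: 18.65
tool_pos: [0.581, 0.0733, 0.1675]
eef_rot: [-0.093, 0.962, -0.255, 0.024]
contact_force: [1.4, -0.4, -3.0]
opening: 0.129
finger_force: 45.0
clock: 19.15
tool_pos: [0.5471, 0.1983, 0.167]
eef_rot: [-0.092, 0.962, -0.255, 0.023]
contact_force: [-0.1, 1.2, -1.9]
opening: 0.131
finger_force: 45.0
clock: 19.65
tool_pos: [0.5469, 0.2861, 0.1675]
eef_rot: [-0.028, 0.965, -0.26, 0.007]
contact_force: [0.6, -1.1, -3.0]
opening: 0.132
finger_force: 45.0
clock: 20.25
tool_pos: [0.5457, 0.3788, 0.1687]
eef_rot: [0.034, 0.965, -0.261, -0.009]
contact_force: [0.8, 0.3, -2.9]
opening: 0.131
finger_force: 45.0
{'clock': 20.25, 'tool_pos': [0.546, 0.379, 0.169], 'eef_rot': [0.034, 0.965, -0.261, -0.009], 'q': [-0.583, 1.097, -0.66, 1.077, 0.781, 1.665, 0.262], 'contact_force': [0.779, 0.324, -2.88], 'opening': 0.131, 'finger_force': 44.995}
0.009,0.299,0.502,-0.002,0.001,-0.001  rows>=1.8  -> [0.544 0.38  0.081]
```

View pics/t4.png

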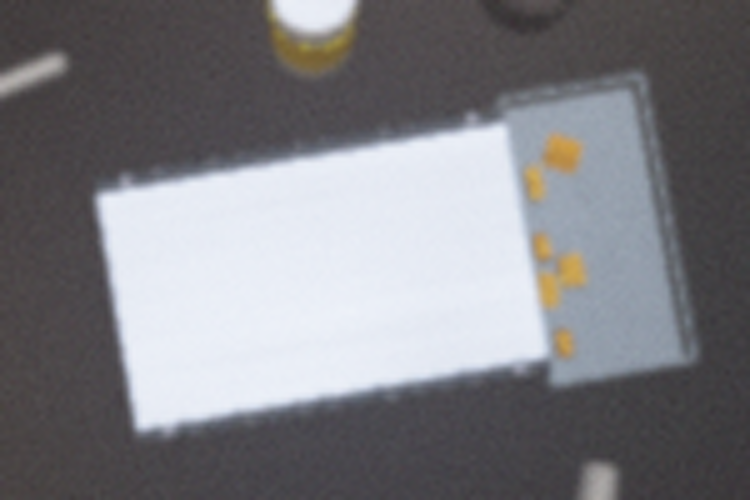

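The plate is empty and all six chips are in the tray, at (563,153), (534,183), (541,247), (570,270), (550,290) and (564,343). Set the scraper down on the pad.

```bash
python3 -m pendant '[0,0.003,0.1,0.167,0,0,0, 0,0.006,0.2,0.335,0,0,0, 0,0.009,0.26,0.435,-0.002,0.001,0, 0,0.009,0.29,0.485,-0.002,0.001,-0.001, 0,0.009,0.299,0.502,-0.002,0.001,-0.001, 0,0.009,0.299,0.502,-0.002,0.001,-0.001, 0,0.009,0.299,0.502,-0.002,0.001,-0.001]'
python3 -m pendant '[0,0,0.003,0.006,0,0,0, 0,0,0.006,0.011,0,0,0, 0,0,0.006,0.011,0,0,0, 0,0,0.006,0.011,0,0,0]'
python3 st.py
```

```text
clock: 21.0
tool_pos: [0.5438, 0.3832, 0.0826]
eef_rot: [0.033, 0.966, -0.257, -0.01]
contact_force: [0.3, -0.7, -1.8]
opening: 0.132
finger_force: 45.0
clock: 21.4
tool_pos: [0.5434, 0.3827, 0.0795]
eef_rot: [0.033, 0.966, -0.257, -0.01]
contact_force: [0.4, -0.5, -2.9]
opening: 0.131
finger_force: 45.0
{'clock': 21.4, 'tool_pos': [0.543, 0.383, 0.08], 'eef_rot': [0.033, 0.966, -0.257, -0.01], 'q': [-0.588, 1.2, -0.645, 1.107, 0.823, 1.552, 0.21], 'contact_force': [0.415, -0.455, -2.942], 'opening': 0.131, 'finger_force': 44.995}
```

```bash
python3 -m pendant '[0,0,0.003,0.006,0,0,0, 0,0,0.003,0.006,0,0,0, 0,0,0.003,0.006,0,0,0]'
python3 -m pendant '[0,0,0.003,0.006,0,0,0, 0,0,0.003,0.006,0,0,0, 0,0,0.003,0.006,0,0,0]'
```

```text
clock: 21.7
tool_pos: [0.5433, 0.3828, 0.0791]
eef_rot: [0.033, 0.966, -0.257, -0.01]
contact_force: [-0.5, 1.0, 3.7]
opening: 0.129
finger_force: 45.0
clock: 22.0
tool_pos: [0.5433, 0.3829, 0.0791]
eef_rot: [0.033, 0.966, -0.258, -0.01]
contact_force: [-2.1, 0.8, 7.3]
opening: 0.137
finger_force: 45.0
```

```bash
python3 -m pendant '[0.3,0,0,0,0,0,0, 0.6,0,0,0,0,0,0, 1,0,0,0,0,0,0, 1,0,0,0,0,0,0, 1,0,0,0,0,0,0, 1,0,0,0,0,0,0, 1,0,0,0,0,0,0, 1,0,0,0,0,0,0, 1,0,0,0,0,0,0]'
python3 -m pendant '[1,0,0,-0.15,0,0,0, 1,0,0,-0.35,0,0,0, 1,0,0,-0.6,0,0,0, 1,0,0,-0.9,0,0,0, 1,0,0,-0.9,0,0,0, 1,0,0,-0.9,0,0,0]'
python3 -m pendant '[1,0,-0.1,-0.5,0,0,0, 1,0,-0.2,-0.8,0,0,0, 1,0,-0.2,-0.8,0,0,0, 1,0,-0.2,-0.8,0,0,0, 1,0,-0.2,-0.8,0,0,0, 1,0,-0.2,-0.8,0,0,0]'
python3 - <<'E'
from st import *
s=r.snapshot("side")
cv2.imwrite("pics/s5.png",cv2.resize(s["img"][150:330,180:380][:,:,::-1],None,fx=3.3,fy=3.3,interpolation=cv2.INTER_CUBIC))
E
```

```text
clock: 22.9
tool_pos: [0.5433, 0.3826, 0.0774]
eef_rot: [0.033, 0.966, -0.257, -0.01]
contact_force: [0.3, 0.1, -0.3]
opening: 0.92
finger_force: 0.0
clock: 23.5
tool_pos: [0.548, 0.4505, 0.195]
eef_rot: [0.033, 0.966, -0.257, -0.01]
contact_force: [0.6, -0.2, -1.3]
opening: 1.0
finger_force: 0.0
clock: 24.1
tool_pos: [0.5505, 0.482, 0.3107]
eef_rot: [0.032, 0.965, -0.26, -0.012]
contact_force: [-0.2, 0.1, -0.4]
opening: 1.001
finger_force: 0.0
{'clock': 24.1, 'tool_pos': [0.551, 0.482, 0.311], 'eef_rot': [0.032, 0.965, -0.26, -0.012], 'q': [-0.84, 1.141, -0.421, 0.399, 0.657, 2.089, 0.586], 'contact_force': [-0.2, 0.126, -0.362], 'opening': 1.001, 'finger_force': 0.0}
```

View pics/s5.png

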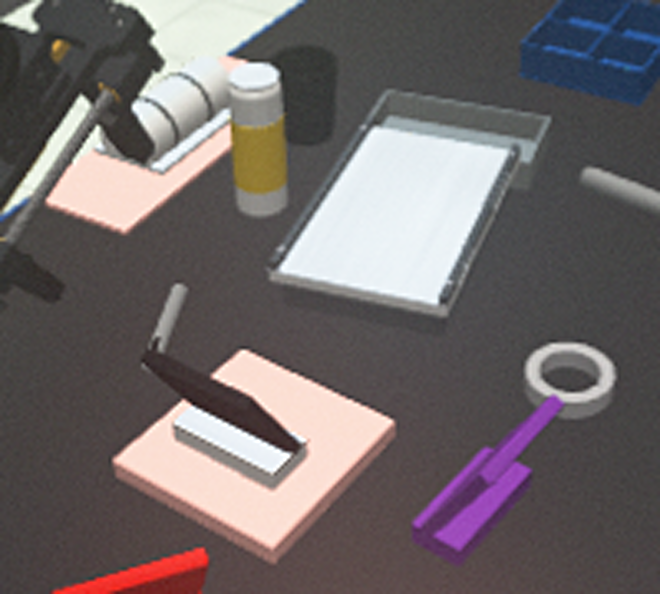

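The scraper stands flat on the pad with its foot at (173-305, 405-485), the plate is empty and the bystanders are in place. Joint 6 is near its limit, so I'll ease back slightly and hand in.

```bash
python3 -m pendant '[1,0,-0.05,0.1,0,0,0, 1,0,-0.1,0.2,0,0,0, 1,0,-0.1,0.2,0,0,0, 1,0,-0.1,0.2,0,0,0]'
python3 - <<'E'
from st import *
print(r.finish_job())
E
```

```text
clock: 24.55
tool_pos: [0.549, 0.4548, 0.2945]
eef_rot: [0.033, 0.966, -0.258, -0.011]
contact_force: [0.4, 0.8, 0.9]
opening: 1.004
finger_force: 0.0
{'clock': 24.55, 'tool_pos': [0.549, 0.455, 0.295], 'eef_rot': [0.033, 0.966, -0.258, -0.011], 'q': [-0.779, 1.074, -0.446, 0.631, 0.63, 1.955, 0.503], 'contact_force': [0.429, 0.809, 0.854], 'opening': 1.004, 'finger_force': 0.0}
the job is handed in; nothing more can be done
None
```

I handed the job in at about 25 s: the last pictures show all six chips in the catch tray, the scraper standing released on the pink pad and the bystanders not visibly moved; no verdict came back.

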